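# Zero the bench length gauge on its master mandrel

### The arm

A 6-joint arm with a two-finger parallel gripper is mounted at the origin on the work surface. World frame = base frame: x ahead of the robot, y to its left, z up, the work surface at z = 0. Lengths are in m, angles in rad, forces in N, time in s.
With the tool pointing down it reaches from about 0.3 to 0.95 m from the base axis. Payload 3.1 kg.
Tool frame: the origin (TCP) lies between the finger pads; the fingertips stand 22 mm ahead of it and the grasp point (between the pads) lies 3 mm ahead of it; z points along the fingers, y is the line along which they close (so a half turn about z gives the same grasp; the last joint's range is limited). The gripper opens to 85 mm and grips with 20 to 120 N. Pads are 22 mm wide; open, the fingers measure 114 mm over their backs; the gripper's body (76 mm by 85 mm) begins 54 mm behind the grasp point. The pads swing forward as they close: fully open they stand 13 mm farther back than shut.
Start: joints at [1.152, 0.308, 1.634, -0, 1.2, -0.07], TCP at [0.214, 0.587, 0.253] pointing down, gripper open.
Joint ranges: [-3.06, 3.06], [-0.79, 1.96], [0.05, 2.63], [-1.19, 4.34], [0.05, 2.64], [-2.94, 2.94]. Speed limits (rad/s): [2.79, 2.79, 3.14, 3.14, 3.14, 3.14].

### API

Orientations are given as a unit quaternion [x, y, z, w].
In Python, from plant import robot, cams, order gives the robot as it stands.
- The arm moves only by the tool step_arm, never from a script. Its argument "steps" is a list of rows, each a list of 6 numbers: the shift along the world's x, y, z in units of 40 mm (1.0 is 40 mm), then the turn, a rotation vector about the world's x, y, z in units of 5 degrees (1.0 is 5 degrees). In form: [[tx, ty, tz, rx, ry, rz], ...]. A call has 1 to 12 rows; each row shifts and turns the commanded pose from where the row before left it; what a row does not reach is not made up. A row lasts 1/12 s, in which the tool goes at most 41.7 mm and 7.16 degrees, less where a joint would pass 70% of its speed; a pose out of reach is approached as far as the arm can. A call is refused whole if a number of a shift passes 1 or a number of a turn 1, either way. A call with a gripper value outside its range is refused whole. "grip" is the closure, from -1 (fully open) to 1 (shut), so that 0 is half open, set as the call begins (left out, the last holds). The fingers move at their own pace and stop on an object; "force" is the grip in N (left out, the last holds). Time passes only in rows, so rows that do not move let the fingers close. It gives the time, the measured TCP pose, the force, the opening and the grip force at its end, in the units of the state.
- robot.observe(): the state, without advancing time (a new reading comes with each control period).
- cams.read_camera(name): name is "scene" or "top" or "wrist"; returns the picture (480x640x3 uint8, red, green, blue); there is no depth.
- cams.camera_info(name): a dict with "mtx" (3x3 intrinsics, pixels), "origin" and "rotation" of the camera in the world; the wrist camera has in their place "mount" (4x4, takes a point from camera to tool coordinates, whose origin is the TCP and whose axes are the flange's). Camera axes: x right, y down, z forward; pixel columns grow to the right and rows downward; lengths in m; the calibration is good to about 2 mm. A picture is of the moment at which its call begins: read the wrist's pose just before it. camera_info takes no time and is no camera call.
- order.close_job(): hands the job in; it is judged then, once.
Trained networks look in the newest picture that a camera, given by its name, has taken for a name from the list of things; names that differ only in an ending like _2 or _b are one class to them, and where a whole thing is asked for, a point or a joint stands for the part that bears it (a point fixed in the world has none). Each returns a list of dicts, best first, with "score" (0 to 1); they miss things now and then, are a little off and sometimes report something else, mostly with a low value. They report only what shows in the picture. A call takes as long as a camera call. They do not tell look-alikes from the thing itself.
- cams.look_for(camera, query): "point" ([x, y, z] in m, in the coordinates of the camera as it stood for that picture, good to about 4 mm: the middle of the surface that is visible of it).
- cams.regions_of(camera, query): "pixels" (480x640 bool, what is visible of it).
The state is a dict: "time_s": time; "q": joint angles; "joint_vel": joint speeds; "joint_torque": joint torques, N m; "position": TCP position; "eef_rot": TCP orientation; "contact_force": force on the tool from outside, world axes, zero at the start; "torque": the same for the moment, N m; "finger_gap": finger opening in m; "finger_force": force on a finger pad.
Only numpy, scipy, OpenCV 4.12 (cv2) and the standard library are available. Lean on these libraries where they do the work, as an engineer would, in place of code of your own. Each camera call takes 0.05 s, during which the arm holds its last target. There are 200 camera calls.

### The job

Zero the length gauge on its master: slide the gauge's carriage all the way back to its stop, then lay the blue-ended brass mandrel from the wooden rack in the gauge's V cradle, blue end facing the carriage, and let go of it. Slide the carriage up until the mandrel is held with no gap between the carriage's spindle and the fixed anvil, and last of all turn the dial knob back to its zero stop. Leave everything else on the bench where it is.

Things in the scene. Friction and masses are not known exactly. Their poses are not given: they have to be found in the camera images.
- gauge: Fixed bench length gauge; grey base 80 mm (x) by 420 mm (y), 18 mm high, long along its own y. Origin on the table near the base's middle (base y -205 to +215 mm). At its -y end a blue headstock 74 x 75 mm, 100 mm high (y -200 to -125), with the fixed anvil and, on top, the dial; then the V cradle; at +y the carriage and the blue back stop (72 mm high, y 198 to 212).
- cradle (a point): Middle of the V cradle, 70 mm above the table, where the axis of a lying 38 mm mandrel comes; gauge frame (0, -57.5, 70) mm, axes as the gauge's. Two dark steel V saddles, each 15 mm long, at y = -92.5 and -22.5 mm in the gauge's frame (55 mm clear between them down to the base, for the fingers); V mouths 42 mm wide, tops 64 mm above the table.
- anvil_face (a point): Centre of the fixed anvil's flat face: steel stub of radius 14 mm, 70 mm above the table, at y = -115 mm in the gauge's frame, looking to the gauge's +y.
- carriage (a joint): Position of the aluminium carriage on its slide, m: 0 at the inner end, grows to the gauge's +y, 0.130 at the back stop. Gap from spindle face to anvil = 0.060 + this value: 0.050 when the 110 mm mandrel touches both. The fin's centre is at gauge y = 0.035 + this value. It stays where left; friction about 3 N, pushing the mandrel along adds 5 to 10 N.
- carriage_grip (a point): On the carriage's orange fin, 127 mm above the table: fin 22 mm thick along the slide (gauge y), 50 mm wide (gauge x), 99 to 145 mm above the table. The carriage block under it is 74 mm (x) by 60 mm (y), top at 99 mm; fingers fit on both sides of the fin.
- spindle_face (a point): Centre of the flat face (radius 14 mm) of the carriage's steel spindle, which looks to the gauge's -y, 70 mm above the table, 90 mm in front of (to -y of) the carriage grip.
- dial (a joint): Angle of the dial knob, rad: 0 at its zero stop, grows clockwise seen from above up to 1.6; it must be turned counter-clockwise to zero. Friction about 0.06 N m; it stays where it is left.
- dial_grip (a point): On the dial knob's axis, 135 mm above the table (gauge frame x 0, y -162.5 mm). Black bar grip 60 mm long, 18 mm thick, 116 to 148 mm above the table, over a white disc (top 103 mm). The bar lies along this point's x, its white-lined half to -x; at zero that half points to the gauge's -x, at the red mark.
- master: The master mandrel: brass cylinder 38 mm diameter, 110 mm long, one end (35 mm long) blue, about 0.5 kg. Origin at its centre, on the axis; its x axis runs along the cylinder towards the blue end. It starts in one of the rack's three bays, its blue end away from the robot, centre 45 mm above the table.
- master_nose (a point): Centre of the master's blue end face.
- master_tail (a point): Centre of the master's plain brass end face.
- rack: Fixed wooden rack, board 88 mm (x) by 290 mm (y), 12 mm thick, origin on the table at its centre; three bays 95 mm apart along y, each of two V saddles (14 mm long, centred at x = -36 and +36 mm, 58 mm clear between them down to the board, tops 39 mm above the table). Mandrels lie along its x.
- mandrel_plain: Mandrel of the same size, brass all over; lies in the rack, to be left there. Origin at its centre.
- mandrel_black: Mandrel of the same size, brass with a black end; lies in the rack, to be left there. Origin at its centre.
- grease_can: Red can, 68 mm diameter, 100 mm high, bystander. Origin under its centre.
- mug: Blue mug, 80 mm diameter, 90 mm high, bystander. Origin under its centre.
- wrench: Steel wrench, 180 mm, lying on the table, bystander.
- screwdriver: Screwdriver, 190 mm, lying on the table, bystander.
- wiper_insert: Stepped brass block 90 x 45 x 28 mm beyond the gauge, bystander. Origin under its centre.
- parts_bin: Small open grey bin 130 x 100 x 60 mm beyond the gauge, bystander. Origin under its centre.
There are look-alikes about, which are no part of the job. Leave any green or purple look-alike of the master alone.

How it is judged:
By the outcome, as a careful person would: the job done as asked, in the order asked, and still so for the second after the job is handed in, with the robot touching nothing.
It also fails if it takes over 72 s, if anything falls off the work surface, if the arm or the gripper's body presses on something with over 40 N, if the wrist force passes 120 N, or if a joint passes its speed limit or range.

## Working session

There is one attempt and no reset: what is moved stays moved. The work goes in short steps, Python scripts to look and compute and a tool call to move; the robot and the scene stay as the last step left them, time stands still between calls to the robot, and variables do not carry over. Pictures are saved under pics/ and viewed, at most 10 in all, crops included, and the job is handed in when it is done.

Besides the shell and the picture viewer there is one more tool, called as name(argument=value, ...), one argument or row to a line, values as JSON. step_arm: Moves the arm, as the interface text tells. Its arguments: {"type":"object","properties":{"steps":{"type":"array","items":{"type":"array","items":{"type":"number"}}},"grip":{"type":"number"},"force":{"type":"number"}},"required":["steps"]}

```bash
mkdir -p pics; cat > h.py <<'E'
import numpy as np, cv2
from plant import robot, cams, order
from scipy.spatial.transform import Rotation as R
def info(n):
    i=cams.camera_info(n)
    if 'mount' in i:
        s=robot.observe(); T=np.eye(4); T[:3,:3]=R.from_quat(s['eef_rot']).as_matrix(); T[:3,3]=s['position']
        T=T@np.array(i['mount']); return np.array(i['mtx']),T[:3,3],T[:3,:3]
    return np.array(i['mtx']),np.array(i['origin']),np.array(i['rotation'])
def ray(n,uv,z,I=None):
    K,o,r=I or info(n); uv=np.atleast_2d(uv).astype(float)
    d=(r@np.linalg.inv(K)@np.c_[uv,np.ones(len(uv))].T).T
    return o+d*((z-o[2])/d[:,2])[:,None]
def proj(n,p,I=None):
    K,o,r=I or info(n); c=(np.atleast_2d(p)-o)@r; q=c@K.T; return q[:,:2]/q[:,2:]
def snap(n,f=None):
    im=cams.read_camera(n)
    if f: cv2.imwrite('pics/'+f,im[:,:,::-1])
    return im
E
python3 - <<'E'
from h import *
np.set_printoptions(precision=4,suppress=True)
for n in ['scene','top']:
    snap(n,n+'0.png'); K,o,r=info(n); print(n,o,r[:,2],K[0])
    for q in ['gauge','carriage_grip','dial_grip','master','rack','mandrel_black','mandrel_plain','anvil_face','spindle_face','carriage']:
        for d in cams.look_for(n,q)[:4]:
            p=o+r@np.array(d['point']); print(q,round(d['score'],2),p,proj(n,p)[0].round())
print(robot.observe())
E
```

```text
Traceback (most recent call last):
IndexError: too many indices for array: array is 1-dimensional, but 2 were indexed
```

```bash
python3 - <<'E'
from h import *
for n in ['scene','top','wrist']: print(cams.camera_info(n))
E
```

```text
{'mtx': array([[468.43611929,   0.        , 316.6444405 ],
       [  0.        , 468.43611929, 247.79942679],
       [  0.        ,   0.        ,   1.        ]]), 'origin': array([ 1.15943371, -0.07566532,  1.13875779]), 'rotation': array([ 0.72590398,  0.62609464, -0.18231197, -0.2187036 ])}
{'mtx': array([[577.24610757,   0.        , 318.37150657],
       [  0.        , 577.24610757, 228.24327468],
       [  0.        ,   0.        ,   1.        ]]), 'origin': array([0.25988142, 0.03184122, 1.55757756]), 'rotation': array([-0.69759668,  0.71312034, -0.04970258,  0.04845518])}
{'mtx': array([[429.66708996,   0.        , 316.15385528],
       [  0.        , 429.66708996, 241.39430559],
       [  0.        ,   0.        ,   1.        ]]), 'mount': array([[-3.13699118e-04, -9.63452151e-01, -2.67880298e-01,
         6.87649900e-02],
       [ 9.99999779e-01, -4.59085936e-04,  4.80096089e-04,
         1.11178044e-04],
       [-5.85529687e-04, -2.67880088e-01,  9.63452083e-01,
        -1.20697785e-01],
       [ 0.00000000e+00,  0.00000000e+00,  0.00000000e+00,
         1.00000000e+00]])}
```

View pics/scene0.png

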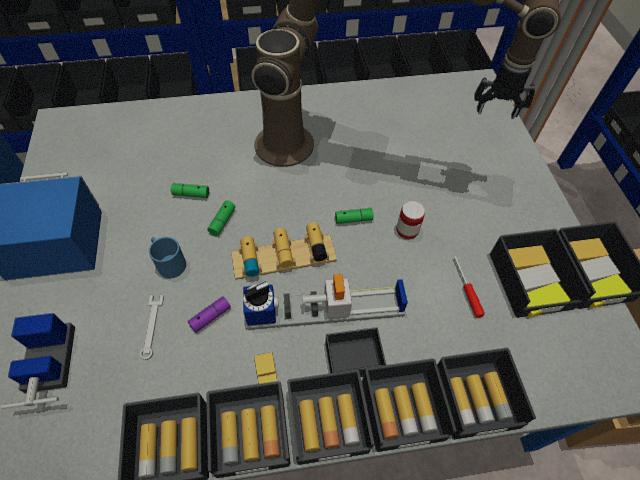

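```bash
sed -i "s/np.array(i\['origin'\]),np.array(i\['rotation'\])/np.array(i['origin']),R.from_quat(i['rotation']).as_matrix()/" h.py
python3 - <<'E'
from h import *
np.set_printoptions(precision=4,suppress=True)
for n in ['scene','top']:
    im=snap(n,n+'0.png'); K,o,r=info(n); print(n,o,r[:,2])
    for q in ['gauge','carriage_grip','dial_grip','master','rack','mandrel_black','mandrel_plain']:
        for d in cams.look_for(n,q)[:4]:
            p=o+r@np.array(d['point']); print(q,round(d['score'],2),p,proj(n,p)[0].round())
s=robot.observe();print(s['time_s'],s['position'],s['eef_rot'],s['finger_gap'])
p=proj('top',[.5,.05,.05])[0]; print(p)
x,y=int(p[0])-140,int(p[1])-105
cv2.imwrite('pics/top1.png',cv2.resize(im[y:y+210,x:x+280],(784,588),interpolation=cv2.INTER_CUBIC)[:,:,::-1]); print(x,y)
E
```

```text
scene [ 1.1594 -0.0757  1.1388] [-0.5385  0.0892 -0.8379]
gauge 0.76 [0.6371 0.0324 0.0313] [324. 309.]
gauge 0.32 [ 0.4679 -0.1466  0.0618] [249. 256.]
carriage_grip 0.59 [0.6388 0.0568 0.0978] [334. 296.]
carriage_grip 0.15 [ 0.6261 -0.128   0.1372] [258. 294.]
dial_grip 0.68 [ 0.6248 -0.131   0.1313] [257. 295.]
master 0.84 [ 0.6092 -0.2664  0.0373] [207. 313.]
master 0.8 [ 0.4636 -0.1454  0.0612] [249. 255.]
master 0.63 [ 0.3057 -0.2236  0.0352] [220. 218.]
master 0.6 [0.4459 0.0414 0.0622] [316. 241.]
rack 0.95 [ 0.4502 -0.0677  0.012 ] [278. 257.]
mandrel_black 0.79 [0.4467 0.0414 0.0569] [316. 243.]
mandrel_black 0.43 [ 0.6089 -0.4122  0.0096] [152. 325.]
mandrel_plain 0.61 [ 0.4498 -0.0565  0.0592] [281. 247.]
top [0.2599 0.0318 1.5576] [ 0.1385 -0.0033 -0.9904]
gauge 0.72 [0.6126 0.0367 0.0313] [314. 177.]
gauge 0.64 [ 0.6115 -0.1301  0.139 ] [379. 167.]
carriage_grip 0.82 [0.6179 0.0615 0.0972] [304. 170.]
dial_grip 0.65 [ 0.6143 -0.1284  0.1363] [379. 166.]
master 0.9 [ 0.4562 -0.1414  0.0574] [383. 232.]
master 0.81 [ 0.1713 -0.3057  0.0353] [449. 341.]
master 0.78 [0.3408 0.1766 0.034 ] [263. 279.]
master 0.7 [ 0.2919 -0.2146  0.0349] [412. 295.]
rack 0.76 [ 0.4429 -0.0257  0.0132] [338. 240.]
mandrel_black 0.7 [0.4346 0.0481 0.0597] [311. 242.]
mandrel_plain 0.82 [ 0.4353 -0.0463  0.0631] [347. 240.]
mandrel_plain 0.66 [0.6177 0.0634 0.0998] [303. 170.]
0.85 [0.2137 0.5874 0.2533] [0.1735 0.9848 0.     0.    ] 0.08559374654299623
[309.3707 217.4399]
169 112
```

View pics/top1.png

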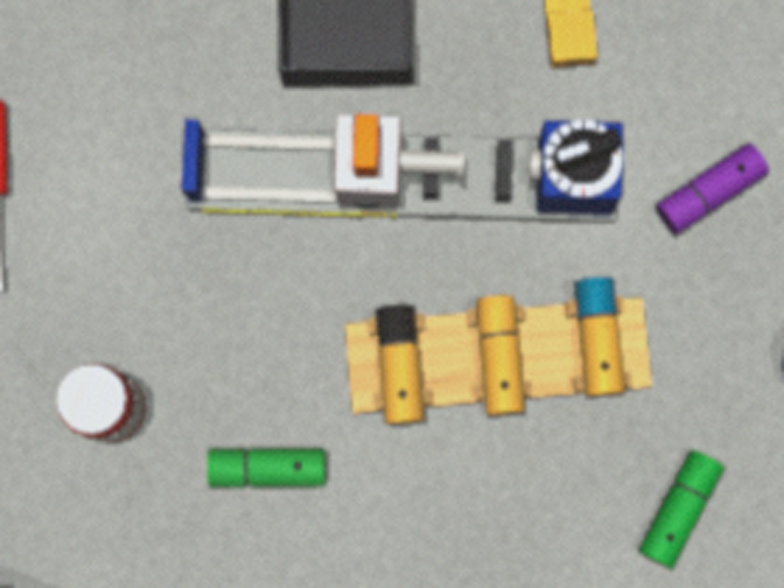

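Candidates for the master in the top image: the blue-ended one in the rack's right bay at (382,232), the purple one (423,180), and the greens at (264,279) and (412,295). The first fits: it's a blue-ended brass mandrel in a rack bay, and this crop confirms it. The black-ended mandrel (310,240) and the plain one (347,240) stay. The fin is at about (300,163). The dial's white line points left, so it needs roughly 70° CCW.

```bash
python3 - <<'E'
from h import *
np.set_printoptions(precision=4,suppress=True)
c=lambda a:np.array(a)/2.8+[169,112]
for nm,z,pts in [('headtop',.1,[(543,121),(623,124),(620,213),(538,207)]),('fin',.145,[(355,115),(379,116),(377,175),(354,172)]),('stop',.072,[(184,121),(199,121),(201,198),(183,192)]),('dialdisc',.103,[(583,158)]),('base',.018,[(188,210),(617,221)]),('master',.045+.0,[(597,280),(603,395)]),('white',.148,[(560,157),(618,135)])]:
    print(nm); w=ray('top',c(pts),z); print(w, w.mean(0))
E
```

```text
headtop
[[ 0.6525 -0.0928  0.1   ]
 [ 0.648  -0.1669  0.1   ]
 [ 0.564  -0.1608  0.1   ]
 [ 0.5713 -0.0856  0.1   ]] [ 0.6089 -0.1265  0.1   ]
fin
[[0.6496 0.0798 0.145 ]
 [0.6482 0.0582 0.145 ]
 [0.594  0.061  0.145 ]
 [0.5972 0.0815 0.145 ]] [0.6222 0.0701 0.145 ]
stop
[[0.6674 0.2439 0.072 ]
 [0.6671 0.2297 0.072 ]
 [0.5928 0.2281 0.072 ]
 [0.5989 0.2449 0.072 ]] [0.6316 0.2366 0.072 ]
dialdisc
[[ 0.6158 -0.1283  0.103 ]] [ 0.6158 -0.1283  0.103 ]
base
[[ 0.5933  0.2479  0.018 ]
 [ 0.5732 -0.1684  0.018 ]] [0.5833 0.0397 0.018 ]
master
[[ 0.5112 -0.1437  0.045 ]
 [ 0.4016 -0.1452  0.045 ]] [ 0.4564 -0.1445  0.045 ]
white
[[ 0.6061 -0.1028  0.148 ]
 [ 0.6252 -0.1554  0.148 ]] [ 0.6157 -0.1291  0.148 ]
```

step_arm(
  steps=[
    [0.75,-1,0.5,0,0,0],
    [0.75,-1,0.5,0,0,0],
    [0.75,-1,0,0,0,0],
    [0.75,-1,0,0,0,0],
    [0.75,-1,0,0,0,0],
    [0.75,-1,0,0,0,0],
    [0.75,-1,0,0,0,0],
    [0.75,-1,0,0,0,0],
    [0.75,-1,0,0,0,0],
    [0.5,-1,0,0,0,0],
    [0.3,-1,0,0,0,0],
    [0,-1,0,0,0,0],
  ],
)

```text
time_s: 1.85
position: [0.468, 0.173, 0.2848]
eef_rot: [0.174, 0.985, 0.0, 0.001]
contact_force: [1.6, -0.2, -0.7]
finger_gap: 0.0854
finger_force: 0.0
```

```bash
python3 - <<'E'
from h import *
np.set_printoptions(precision=4,suppress=True)
s=robot.observe();print(s['position'],s['q'])
snap('wrist','w1.png'); I=info('wrist'); K,o,r=I
for q in ['carriage_grip','dial_grip','gauge','master']:
    for d in cams.look_for('wrist',q)[:4]:
        p=o+r@np.array(d['point']); print(q,round(d['score'],2),p,proj('wrist',p,I)[0].round())
E
```

```text
[0.468  0.173  0.2848] [ 0.2671  0.0304  1.8927 -0.0006  1.2157 -0.954 ]
carriage_grip 0.58 [0.6072 0.0923 0.027 ] [297. 359.]
carriage_grip 0.55 [0.5983 0.0686 0.0811] [264. 392.]
carriage_grip 0.36 [ 0.4877 -0.1332  0.0509] [ 19. 339.]
gauge 0.64 [0.6042 0.093  0.0247] [296. 355.]
master 0.91 [ 0.4888 -0.133   0.0534] [ 18. 341.]
master 0.64 [0.3424 0.1658 0.0343] [264.  60.]
```

View pics/w1.png

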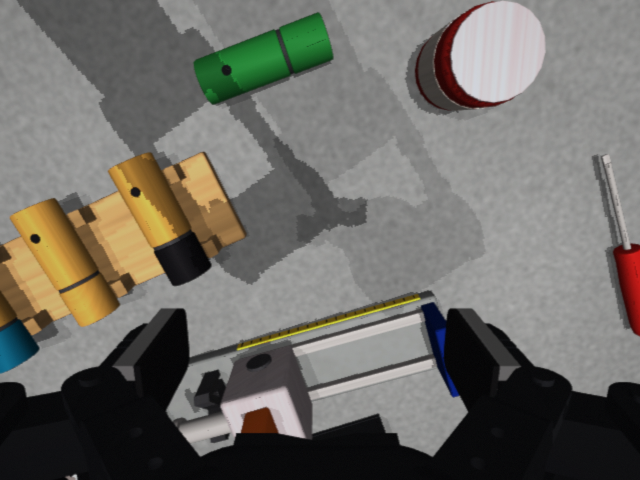

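step_arm(
  steps=[
    [0.8,-0.6,0.1,0,0,0.5],
    [0.8,-0.6,0.1,0,0,0.5],
    [0.8,-0.6,0.1,0,0,0.5],
    [0.8,-0.6,0.1,0,0,0.5],
    [0.8,-0.6,0.1,0,0,0.5],
    [0.8,-0.6,0,0,0,0.5],
    [0.8,-0.6,0,0,0,0.44],
    [0,0,0,0,0,0],
    [0,0,0,0,0,0],
    [0,0,0,0,0,0],
  ],
)

```text
time_s: 2.93
position: [0.6893, 0.009, 0.3033]
eef_rot: [0.023, 1.0, 0.0, -0.001]
contact_force: [-0.4, -0.0, -0.1]
finger_gap: 0.0853
finger_force: 0.0
```

```bash
python3 - <<'E'
from h import *
np.set_printoptions(precision=4,suppress=True)
s=robot.observe();print(s['position'],s['eef_rot'],s['q'])
snap('wrist','w2.png'); I=info('wrist'); K,o,r=I
for q in ['carriage_grip','dial_grip','gauge','master']:
    for d in cams.look_for('wrist',q)[:4]:
        p=o+r@np.array(d['point']); print(q,round(d['score'],2),p,proj('wrist',p,I)[0].round())
E
```

```text
[0.6893 0.009  0.3033] [ 0.0235  0.9997  0.0005 -0.001 ] [-0.0504  0.3959  1.4145  0.0009  1.3333 -1.5744]
carriage_grip 0.95 [0.6213 0.0581 0.0988] [378. 121.]
dial_grip 0.7 [ 0.6166 -0.1262  0.1414] [ 97. 127.]
gauge 0.88 [0.6195 0.0261 0.0685] [332. 120.]
master 0.91 [ 0.5952 -0.2317  0.0345] [ 32. 106.]
```

View pics/w2.png

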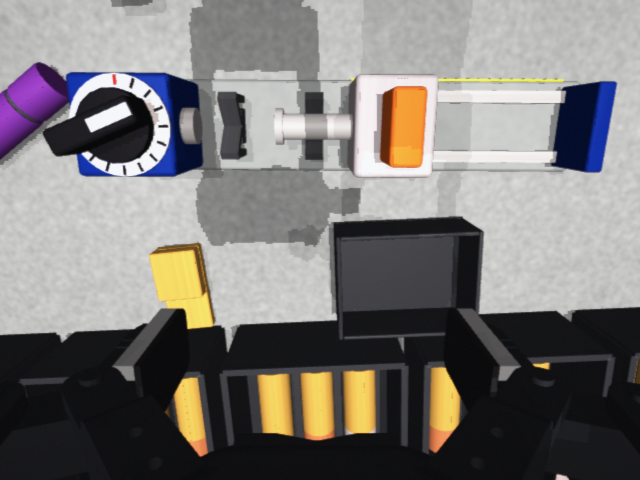

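Clean view of the gauge. The fin top spans about (393..427, 87..166), the dial disc centre is about (116,124), the back stop is at (608,83) to (600,171), and the white line points to upper right. I'll fit the gauge pose from these.

```bash
python3 - <<'E'
from h import *
np.set_printoptions(precision=4,suppress=True)
im=cv2.imread('pics/w2.png'); hsv=cv2.cvtColor(im,cv2.COLOR_BGR2HSV); I=info('wrist')
# orange fin, bright top
m=((hsv[...,0]>5)&(hsv[...,0]<20)&(hsv[...,1]>150)&(hsv[...,2]>200)).astype(np.uint8); m[:, :360]=0; m[:,450:]=0; m[200:]=0
c=max(cv2.findContours(m,0,2)[0],key=cv2.contourArea); r=cv2.minAreaRect(c); print('fin',r)
b=ray('wrist',cv2.boxPoints(r),.145,I); print(b,b.mean(0))
# disc white ring
m=((hsv[...,1]<60)&(hsv[...,2]>200)).astype(np.uint8); m[:,180:]=0;m[190:]=0; m[:60]=0
p=np.argwhere(m)[:,::-1]; 
c=cv2.convexHull(p.astype(np.float32)); e=cv2.fitEllipse(c); print('disc',e); print(ray('wrist',e[0],.103,I))
# white line
c2=[c for c in cv2.findContours(m,0,2)[0] if cv2.contourArea(c)>150]
for c in c2: print(cv2.minAreaRect(c),cv2.contourArea(c))
# lines
for nm,z,pts in [('baseedge',.018,[(200,80),(345,80),(200,169),(545,170)]),('stoptop',.072,[(602,83),(615,83),(600,171),(586,171)]),('head',.1,[(68,73),(166,73),(175,176),(80,176)]),('finhand',.145,[(393,87),(427,87),(423,166),(389,166)]),('whiteline ends',.148,[(88,124),(130,107)])]:
    w=ray('wrist',pts,z,I); print(nm,w,w.mean(0))
cv2.imwrite('pics/w2c.png',cv2.resize(im[60:190,50:260],None,fx=3.7,fy=3.7,interpolation=cv2.INTER_CUBIC))
E
```

```text
fin ((407.7230529785156, 126.484619140625), (33.115604400634766, 80.65341186523438), 3.1798298358917236)
[[0.6501 0.0579 0.145 ]
 [0.6011 0.0608 0.145 ]
 [0.6031 0.0811 0.145 ]
 [0.6523 0.0793 0.145 ]] [0.6267 0.0698 0.145 ]
disc ((98.28654479980469, 137.77560424804688), (190.11669921875, 218.62591552734375), 45.06947326660156)
[[ 0.6242 -0.1472  0.103 ]]
((100.5, 173.5), (31.0, 157.0), 90.0) 1527.5
((43.91999053955078, 155.55999755859375), (27.600004196166992, 16.40000343322754), 53.130104064941406) 196.0
((107.56185913085938, 116.63919067382812), (14.0117769241333, 43.9644889831543), 66.03751373291016) 562.0
((121.41011047363281, 123.066162109375), (106.88778686523438, 90.63700866699219), 63.94650650024414) 2563.0
((138.39022827148438, 65.17841339111328), (82.2754898071289, 14.725058555603027), 3.532294273376465) 725.0
baseedge [[ 0.5798 -0.0895  0.018 ]
 [ 0.5859  0.0396  0.018 ]
 [ 0.6581 -0.0989  0.018 ]
 [ 0.6744  0.2254  0.018 ]] [0.6246 0.0192 0.018 ]
stoptop [[0.602  0.2349 0.072 ]
 [0.6025 0.245  0.072 ]
 [0.6702 0.2422 0.072 ]
 [0.6696 0.2307 0.072 ]] [0.6361 0.2382 0.072 ]
head [[ 0.5789 -0.162   0.1   ]
 [ 0.5822 -0.0926  0.1   ]
 [ 0.6549 -0.096   0.1   ]
 [ 0.6515 -0.1676  0.1   ]] [ 0.6169 -0.1296  0.1   ]
finhand [[0.6021 0.0605 0.145 ]
 [0.6031 0.0814 0.145 ]
 [0.6512 0.0799 0.145 ]
 [0.6502 0.0579 0.145 ]] [0.6266 0.0699 0.145 ]
whiteline ends [[ 0.6151 -0.1299  0.148 ]
 [ 0.6063 -0.1021  0.148 ]] [ 0.6107 -0.116   0.148 ]
```

View pics/w2c.png

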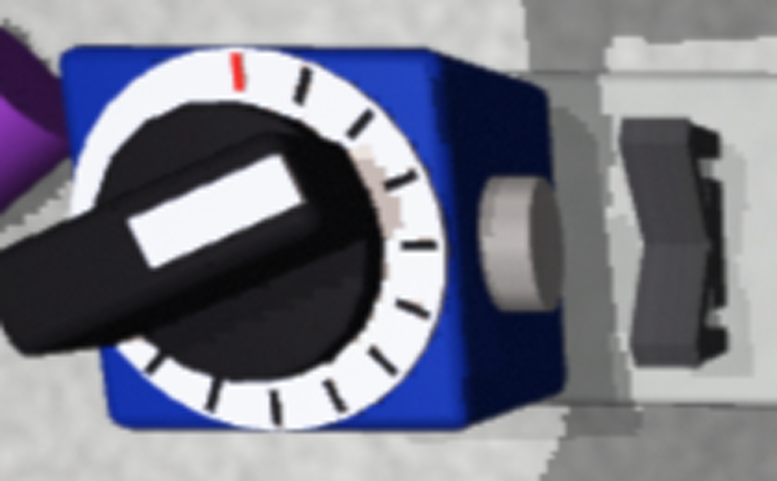

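step_arm(
  steps=[
    [-0.8,0.76,-0.2,0,0,0],
    [-0.765,0.76,-0.5,0,0,0],
    [0,0,-0.8,0,0,0],
    [0,0,-0.8,0,0,0],
    [0,0,-0.8,0,0,0],
    [0,0,-0.7,0,0,0],
    [0,0,-0.53,0,0,0],
    [0,0,0,0,0,0],
  ],
  grip=-1,
)

```text
time_s: 3.85
position: [0.6283, 0.0623, 0.1289]
eef_rot: [0.024, 1.0, -0.0, -0.005]
contact_force: [-0.4, -0.5, 0.0]
finger_gap: 0.0853
finger_force: 0.0
```

step_arm(
  steps=[
    [0,0,0,0,0,0],
    [0,0,0,0,0,0],
    [0,0,0,0,0,0],
    [0,0,0,0,0,0],
    [0,0,0,0,0,0],
    [0,0,0,0,0,0],
    [0,0,0,0,0,0],
  ],
  grip=1,
  force=30,
)

```text
time_s: 4.43
position: [0.635, 0.0671, 0.1372]
eef_rot: [0.025, 1.0, 0.005, 0.002]
contact_force: [0.0, 13.4, 5.0]
finger_gap: 0.0215
finger_force: 31.2
```

step_arm(
  steps=[
    [0,0,0,0,0,0],
    [0.02,0.3,0,0,0,0],
    [0.02,0.4,0,0,0,0],
    [0.02,0.4,0,0,0,0],
    [0.02,0.4,0,0,0,0],
    [0.02,0.4,0,0,0,0],
    [0.02,0.4,0,0,0,0],
    [0.02,0.4,0,0,0,0],
    [0.01,0.2,0,0,0,0],
    [0,0,0,0,0,0],
    [0,0,0,0,0,0],
  ],
)

```text
time_s: 5.35
position: [0.6408, 0.1798, 0.1372]
eef_rot: [0.024, 1.0, 0.002, 0.002]
contact_force: [-1.4, 2.3, 5.0]
finger_gap: 0.0215
finger_force: 31.0
```

step_arm(
  steps=[
    [0,0.2,0,0,0,0],
    [0.01,0.2,0,0,0,0],
    [0,0.1,0,0,0,0],
    [0,0.1,0,0,0,0],
    [0,0,0,0,0,0],
  ],
)

```text
time_s: 5.77
position: [0.6416, 0.1973, 0.1371]
eef_rot: [0.024, 1.0, -0.004, 0.002]
contact_force: [0.1, -12.5, 7.7]
finger_gap: 0.0214
finger_force: 32.1
```

step_arm(
  steps=[
    [0,0.1,0,0,0,0],
    [0,0.05,0,0,0,0],
    [0,0,0,0,0,0],
  ],
)

```text
time_s: 6.02
position: [0.6416, 0.1975, 0.137]
eef_rot: [0.024, 1.0, -0.008, 0.001]
contact_force: [-1.0, -25.8, 10.4]
finger_gap: 0.0217
finger_force: 38.9
```

step_arm(
  steps=[
    [0,-0.15,0,0,0,0],
    [0,0,0,0,0,0],
    [0,0,0,0,0,0],
    [0,0,0,0,0,0],
    [0,0,0.3,0,0,0],
    [0,0,0.9,0,0,0],
    [0,0,0.9,0,0,0],
    [0,0,0.9,0,0,0],
    [-0.35,-0.95,0,0,0,0],
    [-0.35,-0.95,0,0,0,0],
    [-0.35,-0.95,0,0,0,0],
    [-0.35,-0.95,0,0,0,0],
  ],
  grip=-1,
)

```text
time_s: 7.02
position: [0.5831, 0.0497, 0.2555]
eef_rot: [0.023, 1.0, 0.0, 0.001]
contact_force: [1.2, -1.5, 0.4]
finger_gap: 0.0855
finger_force: 0.0
```

step_arm(
  steps=[
    [-0.35,-0.95,0,0,0,0],
    [-0.35,-0.95,0,0,0,0],
    [-0.35,-0.95,0,0,0,0],
    [-0.35,-0.95,0,0,0,0],
    [0,-0.9,0,0,0,0],
    [0,0,0,0,0,0],
    [0,0,0,0,0,0],
    [0,0,0,0,0,0],
    [0,0,0,0,0,0],
  ],
)

```text
time_s: 7.77
position: [0.5279, -0.1368, 0.2544]
eef_rot: [0.023, 1.0, 0.0, 0.0]
contact_force: [0.6, 0.5, -0.0]
finger_gap: 0.0855
finger_force: 0.0
```

```bash
python3 - <<'E'
from h import *
np.set_printoptions(precision=4,suppress=True)
s=robot.observe();print(s['position'],s['eef_rot'],s['q'],s['contact_force'])
im=snap('wrist','w3.png'); I=info('wrist'); K,o,r=I
for q in ['carriage_grip','master','spindle_face']:
    for d in cams.look_for('wrist',q)[:3]:
        p=o+r@np.array(d['point']); print(q,round(d['score'],2),p,proj('wrist',p,I)[0].round())
E
```

```text
[ 0.5279 -0.1368  0.2544] [0.0234 0.9997 0.0003 0.0001] [-0.3337  0.1541  1.8213  0.0007  1.166  -1.8579] [ 0.581   0.5377 -0.0307]
carriage_grip 0.87 [0.6295 0.1074 0.0678] [631. 331.]
carriage_grip 0.71 [ 0.4379 -0.0534  0.0652] [431.  83.]
master 0.89 [ 0.593  -0.2426  0.038 ] [193. 293.]
master 0.87 [ 0.4547 -0.141   0.0569] [304. 116.]
spindle_face 0.91 [0.6313 0.1096 0.0672] [633. 333.]
```

View pics/w3.png

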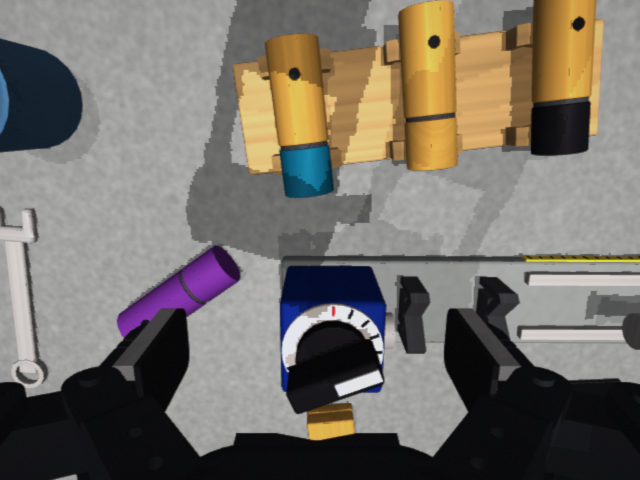

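The master lies in the left bay, from tail (292,37) to blue nose (308,193). The carriage is back at its stop.

```bash
python3 - <<'E'
from h import *
np.set_printoptions(precision=4,suppress=True)
I=info('wrist')
w=ray('wrist',[(266,42),(318,37),(287,194),(332,189)],.045,I); print(w)
t=(w[0]+w[1])/2; n=(w[2]+w[3])/2; d=n-t; print(t,n,(t+n)/2,np.linalg.norm(d),np.degrees(np.arctan2(d[1],d[0])),np.linalg.norm(w[0]-w[1]))
im=cv2.imread('pics/w3.png').astype(int); hsv=cv2.cvtColor(im.astype(np.uint8),cv2.COLOR_BGR2HSV)
# disc check
cs=[(258,238)]; 
# blue end mask
m=((hsv[...,0]>90)&(hsv[...,0]<105)&(hsv[...,1]>120)).astype(np.uint8); m[:130]=0;m[205:]=0;m[:,:260]=0;m[:,350:]=0
c=max(cv2.findContours(m,0,2)[0],key=cv2.contourArea); r=cv2.minAreaRect(c); print(r); print(ray('wrist',cv2.boxPoints(r),.045,I))
E
```

```text
[[ 0.4033 -0.1659  0.045 ]
 [ 0.4017 -0.1291  0.045 ]
 [ 0.5117 -0.1581  0.045 ]
 [ 0.5095 -0.1232  0.045 ]]
[ 0.4025 -0.1475  0.045 ] [ 0.5106 -0.1407  0.045 ] [ 0.4566 -0.1441  0.045 ] 0.10832160610219402 3.6173746262118085 0.03682349415493832
((306.5480651855469, 171.80380249023438), (49.105628967285156, 48.7509880065918), 83.21102905273438)
[[ 0.4784 -0.1616  0.045 ]
 [ 0.4759 -0.1251  0.045 ]
 [ 0.5129 -0.1221  0.045 ]
 [ 0.5156 -0.1597  0.045 ]]
```

step_arm(
  steps=[
    [-0.9,-0.1,0,0,0,0.6],
    [-0.88,-0.08,-0.4,0,0,0.66],
    [0,0,-0.8,0,0,0],
    [0,0,-0.8,0,0,0],
    [0,0,-0.8,0,0,0],
    [0,0,0,0,0,0],
    [0,0,0,0,0,0],
  ],
)

```text
time_s: 8.55
position: [0.4549, -0.1442, 0.1407]
eef_rot: [-0.031, 1.0, 0.001, -0.002]
contact_force: [0.9, -1.3, 0.3]
finger_gap: 0.085
finger_force: 0.0
```

step_arm(
  steps=[
    [0.04,0,-0.8,0,0,0],
    [0,0,-0.8,0,0,0],
    [0,0,-0.5,0,0,0],
    [0,0,-0.27,0,0,0],
    [0,0,0,0,0,0],
    [0,0,0,0,0,0],
    [0,0,0,0,0,0],
  ],
)

```text
time_s: 9.13
position: [0.4601, -0.1461, 0.0493]
eef_rot: [-0.031, 1.0, -0.001, 0.002]
contact_force: [-0.3, -0.4, 0.7]
finger_gap: 0.0856
finger_force: 0.0
```

step_arm(
  steps=[
    [0,0,0,0,0,0],
    [0,0,0,0,0,0],
    [0,0,0,0,0,0],
    [0,0,0,0,0,0],
    [0,0,0,0,0,0],
    [0,0,0,0,0,0],
  ],
  grip=1,
  force=50,
)

```text
time_s: 9.63
position: [0.4583, -0.145, 0.0482]
eef_rot: [-0.03, 1.0, 0.0, 0.0]
contact_force: [-0.3, 2.3, 6.2]
finger_gap: 0.0367
finger_force: 49.3
```

The last joint would run out of range on the +84° turn (q6 to about -3.14), so I'll release and regrasp with the tool turned half a turn.

step_arm(
  steps=[
    [0,0,0,0,0,0],
    [0,0,0,0,0,0],
    [0,0,0,0,0,0],
    [0,0,0.3,0,0,0],
    [0,0,0.7,0,0,0],
    [0,0,0.8,0,0,0],
    [0,0,0.8,0,0,0],
    [0,0,0,0,0,-1],
    [0,0,0,0,0,-1],
    [0,0,0,0,0,-1],
    [0,0,0,0,0,-1],
    [0,0,0,0,0,-1],
  ],
  grip=-1,
)

```text
time_s: 10.63
position: [0.4577, -0.1454, 0.1512]
eef_rot: [0.189, 0.982, -0.0, -0.0]
contact_force: [0.6, 0.6, 0.3]
finger_gap: 0.0854
finger_force: 0.0
```

step_arm(
  steps=[
    [0,0,0,0,0,-1],
    [0,0,0,0,0,-1],
    [0,0,0,0,0,-1],
    [0,0,0,0,0,-1],
    [0,0,0,0,0,-1],
    [0,0,0,0,0,-1],
    [0,0,0,0,0,-1],
    [0,0,0,0,0,-1],
    [0,0,0,0,0,-1],
    [0,0,0,0,0,-1],
    [0,0,0,0,0,-1],
    [0,0,0,0,0,-1],
  ],
)

```text
time_s: 11.63
position: [0.4577, -0.1454, 0.151]
eef_rot: [0.654, 0.756, -0.0, -0.0]
contact_force: [-0.4, -0.6, 0.5]
finger_gap: 0.0855
finger_force: 0.0
```

step_arm(
  steps=[
    [0,0,0,0,0,-1],
    [0,0,0,0,0,-1],
    [0,0,0,0,0,-1],
    [0,0,0,0,0,-1],
    [0,0,0,0,0,-1],
    [0,0,0,0,0,-1],
    [0,0,0,0,0,-1],
    [0,0,0,0,0,-1],
    [0,0,0,0,0,-1],
    [0,0,0,0,0,-1],
    [0,0,0,0,0,-1],
    [0,0,0,0,0,-1],
  ],
)

```text
time_s: 12.63
position: [0.4577, -0.1454, 0.151]
eef_rot: [0.945, 0.328, -0.0, -0.0]
contact_force: [-0.6, -0.3, 0.3]
finger_gap: 0.0847
finger_force: 0.0
```

step_arm(
  steps=[
    [0,0,0,0,0,-1],
    [0,0,0,0,0,-1],
    [0,0,0,0,0,-1],
    [0,0,0,0,0,-1],
    [0,0,0,0,0,-1],
    [0,0,0,0,0,-1],
    [0,0,0,0,0,-1],
    [0,0,0,0,0,0],
    [0,0,0,0,0,0],
    [0,0,0,0,0,0],
  ],
)

```text
time_s: 13.47
position: [0.4578, -0.1454, 0.1511]
eef_rot: [1.0, 0.032, -0.0, -0.0]
contact_force: [1.0, 0.0, -0.3]
finger_gap: 0.0858
finger_force: 0.0
```

```bash
python3 - <<'E'
from h import *
np.set_printoptions(precision=4,suppress=True)
s=robot.observe();print(s['position'],R.from_quat(s['eef_rot']).as_matrix(),s['q'])
E
```

```text
[ 0.4578 -0.1454  0.1511] [[ 0.998   0.0632 -0.0003]
 [ 0.0632 -0.998   0.    ]
 [-0.0003 -0.0001 -1.    ]] [-0.3981  0.1622  2.0481 -0.0001  0.9316  1.1095]
```

step_arm(
  steps=[
    [0,0,-0.7,0,0,0],
    [0,0,-0.8,0,0,0],
    [0,0,-0.7,0,0,0],
    [0,0,-0.4,0,0,0],
    [0,0,0,0,0,0],
    [0,0,0,0,0,0],
    [0,0,0,0,0,0],
  ],
)

```text
time_s: 14.05
position: [0.4589, -0.1458, 0.0482]
eef_rot: [1.0, 0.031, 0.001, 0.0]
contact_force: [0.5, -0.0, 0.7]
finger_gap: 0.0852
finger_force: 0.0
```

step_arm(
  steps=[
    [0,0,0,0,0,0],
    [0,0,0,0,0,0],
    [0,0,0,0,0,0],
    [0,0,0,0,0,0],
    [0,0,0,0,0,0],
    [0,0,0,0,0,0],
    [0,0,0.3,0,0,0],
    [0,0,0.6,0,0,0],
    [0,0,0.9,0,0,0],
    [0,0,0.9,0,0,0],
    [0,0,0.9,0,0,0],
    [0,0,0.9,0,0,0],
  ],
  grip=1,
  force=60,
)

```text
time_s: 15.05
position: [0.456, -0.1446, 0.2272]
eef_rot: [1.0, 0.031, -0.002, -0.001]
contact_force: [2.1, -0.7, -6.9]
finger_gap: 0.0365
finger_force: 61.6
```

step_arm(
  steps=[
    [0.26,0.19,0,0,0,1],
    [0.26,0.19,0,0,0,1],
    [0.26,0.19,0,0,0,1],
    [0.26,0.19,0,0,0,1],
    [0.26,0.19,0,0,0,1],
    [0.26,0.19,0,0,0,1],
    [0.26,0.19,0,0,0,1],
    [0.26,0.19,0,0,0,1],
    [0.26,0.19,0,0,0,1],
    [0.26,0.19,0,0,0,1],
    [0.26,0.19,0,0,0,1],
    [0.26,0.19,0,0,0,1],
  ],
)

```text
time_s: 16.05
position: [0.5813, -0.0534, 0.225]
eef_rot: [0.849, 0.528, -0.002, -0.002]
contact_force: [0.3, 0.3, -4.8]
finger_gap: 0.0365
finger_force: 61.8
```

step_arm(
  steps=[
    [0.26,0.19,0,0,0,1],
    [0.26,0.19,0,0,0,1],
    [0.26,0.19,0,0,0,1],
    [0.26,0.19,0,0,0,1],
    [0,0,0,0,0,0.72],
    [0,0,0,0,0,0],
    [0,0,0,0,0,0],
    [0,0,0,0,0,0],
  ],
)

```text
time_s: 16.72
position: [0.623, -0.0238, 0.2258]
eef_rot: [0.725, 0.689, -0.001, -0.001]
contact_force: [-0.2, 0.1, -6.3]
finger_gap: 0.0365
finger_force: 61.8
```

```bash
python3 - <<'E'
from h import *
np.set_printoptions(precision=4,suppress=True)
s=robot.observe();print(s['position'],R.from_quat(s['eef_rot']).as_matrix(),s['q'])
im=snap('wrist','w4.png'); I=info('wrist')
for n,p in [('cradle',[.6224,-.0244,.07]),('anvil',[.6252-.115*.0488,.033-.115*.9988,.07])]: print(n,proj('wrist',p,I))
E
```

```text
[ 0.623  -0.0238  0.2258] [[ 0.0518  0.9987 -0.0031]
 [ 0.9987 -0.0518  0.0002]
 [ 0.     -0.0031 -1.    ]] [-0.108   0.3327  1.6595 -0.0002  1.1525 -0.0561]
cradle [[316.7086 229.6516]]
anvil [[316.9395 309.5261]]
```

View pics/w4.png

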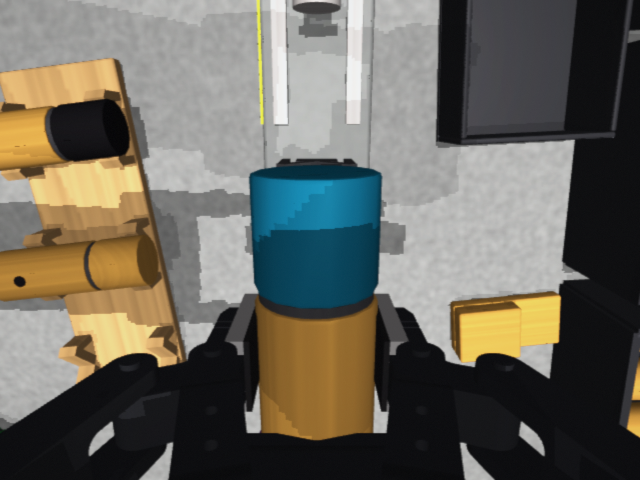

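The blue end faces the carriage and the mandrel is centred laterally (250..381, with the gauge line at 317). Next I'll measure the nose position along the gauge.

```bash
python3 - <<'E'
from h import *
np.set_printoptions(precision=4,suppress=True)
I=info('wrist')
print(ray('wrist',[(250,175),(381,175)],.2235,I), ray('wrist',[(316,183)],.2425,I), ray('wrist',[(316,164)],.2045,I))
# gauge features: spindle face disc bottom etc, back saddle top
print(ray('wrist',[(293,8),(340,8)],.07,I), ray('wrist',[(265,150),(370,150)],.018,I))
E
```

```text
[[0.6062 0.0306 0.2235]
 [0.6436 0.0287 0.2235]] [[0.6251 0.0299 0.2425]] [[0.625  0.031  0.2045]]
[[0.6155 0.1088 0.07  ]
 [0.6428 0.1074 0.07  ]] [[0.5862 0.0262 0.018 ]
 [0.6648 0.0221 0.018 ]]
```

step_arm(
  steps=[
    [0,0.06,-0.5,0,0,0.03],
    [0,0,-0.8,0,0,0],
    [0,0,-0.8,0,0,0],
    [0,0,-0.8,0,0,0],
    [0,0,-0.5,0,0,0],
    [0,0,-0.2,0,0,0],
    [0,0,0,0,0,0],
    [0,0,0,0,0,0],
    [0,0,0,0,0,0],
  ],
)

```text
time_s: 17.52
position: [0.6264, -0.0217, 0.0856]
eef_rot: [0.724, 0.69, 0.002, 0.002]
contact_force: [1.2, -0.7, -6.0]
finger_gap: 0.0362
finger_force: 61.5
```

step_arm(
  steps=[
    [0,0,-0.15,0,0,0],
    [0,0,0,0,0,0],
    [0,0,0,0,0,0],
    [0,0,0,0,0,0],
  ],
)

```text
time_s: 17.85
position: [0.6246, -0.0214, 0.0779]
eef_rot: [0.724, 0.69, 0.0, 0.0]
contact_force: [0.1, 0.9, -6.2]
finger_gap: 0.0365
finger_force: 61.8
```

step_arm(
  steps=[
    [-0.04,0,-0.1,0,0,0],
    [0,0,0,0,0,0],
    [0,0,0,0,0,0],
    [0,0,0,0,0,0],
  ],
)

```text
time_s: 18.18
position: [0.6229, -0.0214, 0.0739]
eef_rot: [0.724, 0.69, 0.0, 0.0]
contact_force: [-1.6, 0.0, -0.2]
finger_gap: 0.0361
finger_force: 62.3
```

step_arm(
  steps=[
    [0,0,0,0,0,0],
    [0,0,0,0,0,0],
    [0,0,0,0,0,0],
    [0,0,0,0,0,0],
    [0,0,0,0,0,0],
    [0,0,0.3,0,0,0],
    [0,0,0.6,0,0,0],
    [0,0,0.9,0,0,0],
    [0,0,0.9,0,0,0],
    [0,0,0.8,0,0,0],
    [0,0,0,0,0,0],
    [0,0,0,0,0,0],
  ],
  grip=-1,
)

```text
time_s: 19.18
position: [0.6251, -0.0216, 0.2179]
eef_rot: [0.724, 0.69, 0.003, 0.003]
contact_force: [-0.9, 0.5, -0.5]
finger_gap: 0.0858
finger_force: 0.0
```

```bash
python3 - <<'E'
from h import *
np.set_printoptions(precision=4,suppress=True)
s=robot.observe();print(s['position'],R.from_quat(s['eef_rot']).as_matrix()[:,0],s['q'])
im=snap('wrist','w5.png'); I=info('wrist'); o,r=I[1],I[2]
for q in ['master','master_nose','carriage_grip','spindle_face']:
    for d in cams.look_for('wrist',q)[:2]:
        p=o+r@np.array(d['point']); print(q,round(d['score'],2),p,proj('wrist',p,I)[0].round())
E
```

```text
[ 0.6251 -0.0216  0.2179] [ 0.0476  0.9989 -0.0004] [-0.1041  0.3384  1.6689  0.      1.1261 -0.0565]
master 0.93 [ 0.6187 -0.0126  0.0802] [309. 224.]
master 0.71 [0.6269 0.1109 0.0699] [312.   3.]
master_nose 0.72 [0.6282 0.1103 0.0729] [314.   2.]
master_nose 0.67 [ 0.6211 -0.0159  0.0812] [313. 229.]
carriage_grip 0.68 [0.6241 0.1051 0.0725] [307.  13.]
carriage_grip 0.53 [ 0.6173 -0.0147  0.084 ] [306. 228.]
spindle_face 0.66 [0.4626 0.0478 0.0564] [ 56. 133.]
```

View pics/w5.png

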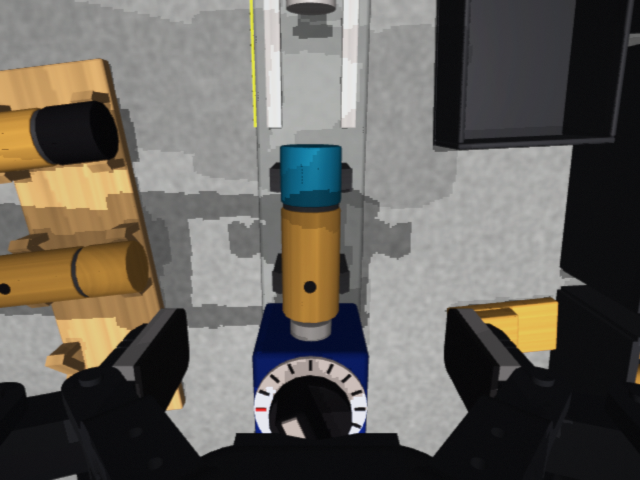

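The mandrel sits in both saddles, blue end (311,145) toward the carriage and just clear of the anvil. Next is the carriage fin.

step_arm(
  steps=[
    [0,0.3,0,0,0,1],
    [0,0.3,0,0,0,1],
    [0,0.3,0,0,0,1],
    [0,0.3,0,0,0,1],
    [0,0.3,0,0,0,1],
    [0,0.3,0,0,0,1],
    [0,0.3,0,0,0,1],
    [0,0.3,0,0,0,1],
    [0,0.3,0,0,0,1],
    [0,0.3,0,0,0,1],
    [0,0.3,0,0,0,1],
    [0,0.3,0,0,0,1],
  ],
)

```text
time_s: 20.43
position: [0.6217, 0.1231, 0.2114]
eef_rot: [0.28, 0.96, -0.001, -0.002]
contact_force: [0.2, 0.7, -0.1]
finger_gap: 0.0857
finger_force: 0.0
```

step_arm(
  steps=[
    [0.05,0.3,0,0,0,1],
    [0.05,0.3,0,0,0,1],
    [0.05,0.3,0,0,0,1],
    [0.05,0.3,0,0,0,1],
    [0,0.3,0,0,0,1],
    [0,0.35,0,0,0,1],
    [0,0,0,0,0,0],
    [0,0,0,0,0,0],
    [0,0,0,0,0,0],
  ],
)

```text
time_s: 21.18
position: [0.6302, 0.196, 0.2121]
eef_rot: [0.025, 1.0, -0.001, -0.001]
contact_force: [-0.2, -0.2, -0.3]
finger_gap: 0.0854
finger_force: 0.0
```

step_arm(
  steps=[
    [0.05,0.03,-0.7,0,0,0],
    [0,0,-0.7,0,0,0],
    [0,0,-0.5,0,0,0],
    [0,0,0,0,0,0],
    [0,0,0,0,0,0],
    [0,0,0,0,0,0],
  ],
)

```text
time_s: 21.68
position: [0.6337, 0.1974, 0.1384]
eef_rot: [0.024, 1.0, 0.0, 0.001]
contact_force: [0.5, -0.1, 1.0]
finger_gap: 0.0855
finger_force: 0.0
```

step_arm(
  steps=[
    [0,0,0,0,0,0],
    [0,0,0,0,0,0],
    [0,0,0,0,0,0],
    [0,0,0,0,0,0],
    [0,0,0,0,0,0],
    [0,0,0,0,0,0],
    [0,0,0,0,0,0],
  ],
  grip=1,
  force=40,
)

```text
time_s: 22.27
position: [0.633, 0.1975, 0.138]
eef_rot: [0.024, 1.0, -0.0, 0.0]
contact_force: [-1.1, -1.5, 3.9]
finger_gap: 0.0217
finger_force: 42.3
```

step_arm(
  steps=[
    [-0.01,-0.2,0,0,0,0],
    [-0.02,-0.3,0,0,0,0],
    [-0.02,-0.3,0,0,0,0],
    [-0.02,-0.3,0,0,0,0],
    [-0.01,-0.3,0,0,0,0],
    [-0.01,-0.2,0,0,0,0],
    [-0.01,-0.1,0,0,0,0],
    [0,0,0,0,0,0],
    [0,0,0,0,0,0],
  ],
)

```text
time_s: 23.02
position: [0.6293, 0.1273, 0.138]
eef_rot: [0.024, 1.0, -0.001, 0.001]
contact_force: [0.3, -2.0, 4.9]
finger_gap: 0.0212
finger_force: 42.6
```

step_arm(
  steps=[
    [0,-0.08,0,0,0,0],
    [0,-0.08,0,0,0,0],
    [0,-0.08,0,0,0,0],
    [0,0,0,0,0,0],
    [0,0,0,0,0,0],
  ],
)

```text
time_s: 23.43
position: [0.6289, 0.1203, 0.138]
eef_rot: [0.024, 1.0, 0.001, 0.0]
contact_force: [-0.0, 5.3, 6.0]
finger_gap: 0.0213
finger_force: 42.6
```

step_arm(
  steps=[
    [0,-0.06,0,0,0,0],
    [0,-0.06,0,0,0,0],
    [0,0,0,0,0,0],
    [0,0,0,0,0,0],
  ],
)

```text
time_s: 23.77
position: [0.6288, 0.1175, 0.138]
eef_rot: [0.024, 1.0, 0.002, 0.0]
contact_force: [-1.1, 9.8, 5.2]
finger_gap: 0.0216
finger_force: 42.5
```

step_arm(
  steps=[
    [0,-0.06,0,0,0,0],
    [0,-0.06,0,0,0,0],
    [0,0,0,0,0,0],
    [0,0,0,0,0,0],
  ],
)

```text
time_s: 24.1
position: [0.6288, 0.1173, 0.138]
eef_rot: [0.025, 1.0, 0.006, 0.001]
contact_force: [0.2, 23.0, 3.9]
finger_gap: 0.0213
finger_force: 43.6
```

step_arm(
  steps=[
    [0,0.05,0,0,0,0],
    [0,0,0,0,0,0],
    [0,0,0,0,0,0],
    [0,0,0,0,0,0],
    [0,0,0,0,0,0],
    [0,0,0.4,0,0,0],
    [0,0,0.9,0,0,0],
    [0,0,0.9,0,0,0],
    [0,0,0.4,0,0,0],
  ],
  grip=-1,
)

```text
time_s: 24.85
position: [0.6311, 0.1119, 0.2462]
eef_rot: [0.024, 1.0, 0.0, 0.003]
contact_force: [1.2, -0.7, 0.7]
finger_gap: 0.0853
finger_force: 0.0
```

step_arm(
  steps=[
    [0.02,-0.56,0,0,0,-1],
    [0.02,-0.56,0,0,0,-1],
    [0.02,-0.56,0,0,0,-1],
    [0.02,-0.56,0,0,0,-1],
    [0.02,-0.56,0,0,0,-1],
    [0.02,-0.56,0,0,0,-1],
    [0.02,-0.56,0,0,0,-1],
    [0.02,-0.56,0,0,0,-1],
    [0.02,-0.56,0,0,0,-1],
    [0.02,-0.56,0,0,0,-1],
    [0.02,-0.56,0,0,0,-1],
    [0.02,-0.56,0,0,0,-1],
  ],
)

```text
time_s: 25.85
position: [0.6377, -0.1582, 0.241]
eef_rot: [0.523, 0.852, -0.0, -0.0]
contact_force: [-0.2, -0.0, 0.4]
finger_gap: 0.0855
finger_force: 0.0
```

step_arm(
  steps=[
    [0.02,-0.56,0,0,0,-1],
    [0.01,-0.5,0,0,0,-0.7],
    [0,0,0,0,0,0],
    [0,0,0,0,0,0],
    [0,0,0,0,0,0],
  ],
)

```text
time_s: 26.27
position: [0.6391, -0.1986, 0.2409]
eef_rot: [0.582, 0.813, 0.0, -0.001]
contact_force: [0.3, -0.0, 0.4]
finger_gap: 0.0855
finger_force: 0.0
```

```bash
python3 - <<'E'
from h import *
np.set_printoptions(precision=4,suppress=True)
s=robot.observe();print(s['position'],R.from_quat(s['eef_rot']).as_matrix()[:,1],s['q'])
im=snap('wrist','w6.png'); I=info('wrist'); o,r=I[1],I[2]
for d in cams.look_for('wrist','dial_grip')[:2]:
        p=o+r@np.array(d['point']); print(round(d['score'],2),p,proj('wrist',p,I)[0].round())
print(proj('wrist',[[.6173,-.1293,.148],[.6173,-.1293,.103]],I))
E
```

```text
[ 0.6391 -0.1986  0.2409] [ 0.9469  0.3215 -0.0005] [-0.3666  0.4032  1.5312  0.0004  1.2082 -0.6941]
0.66 [ 0.6174 -0.1304  0.1467] [320. 117.]
[[320.6307 114.3044]
 [319.8076 115.7676]]
```

View pics/w6.png

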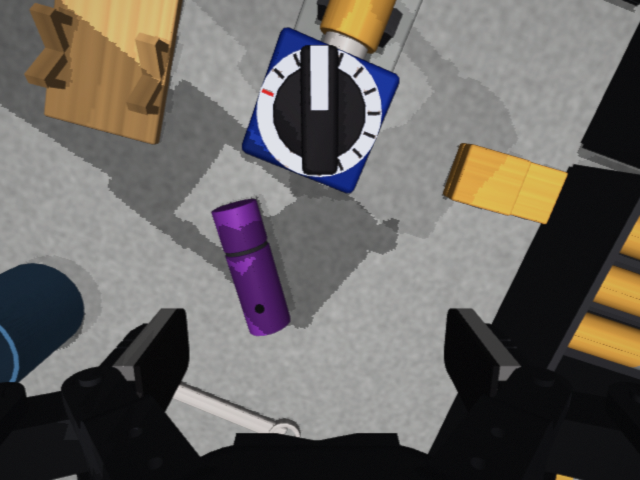

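The bar is vertical in the image, centre about (320,111), so the tool is aligned with it. The red mark is at (267,93), and the mandrel is against the anvil. Next I grip the dial.

step_arm(
  steps=[
    [-0.28,0.9,0,0,0,0],
    [-0.28,0.87,0,0,0,0],
    [0,0,-0.8,0,0,0],
    [0,0,-0.8,0,0,0],
    [0,0,-0.4,0,0,0],
    [0,0,0,0,0,0],
    [0,0,0,0,0,0],
    [0,0,0,0,0,0],
    [0,0,0,0,0,0],
  ],
)

```text
time_s: 27.12
position: [0.6188, -0.128, 0.1636]
eef_rot: [0.582, 0.813, 0.001, 0.002]
contact_force: [0.4, -1.0, 1.0]
finger_gap: 0.0855
finger_force: 0.0
```

step_arm(
  steps=[
    [-0.04,0,-0.3,0,0,0],
    [0,0,-0.2,0,0,0],
    [0,0,0,0,0,0],
    [0,0,0,0,0,0],
    [0,0,0,0,0,0],
  ],
)

```text
time_s: 27.53
position: [0.6153, -0.1279, 0.141]
eef_rot: [0.582, 0.813, -0.0, -0.0]
contact_force: [0.6, -0.1, 0.8]
finger_gap: 0.0856
finger_force: 0.0
```

step_arm(
  steps=[
    [0,0,0,0,0,0],
    [0,0,0,0,0,0],
    [0,0,0,0,0,0],
    [0,0,0,0,0,0],
    [0,0,0,0,0,0],
    [0,0,0,0,0,0],
    [0,0,0,0,0,0],
  ],
  grip=1,
  force=30,
)

```text
time_s: 28.12
position: [0.6163, -0.1276, 0.1416]
eef_rot: [0.582, 0.813, 0.001, 0.001]
contact_force: [0.9, 0.9, -0.8]
finger_gap: 0.0175
finger_force: 33.5
```

step_arm(
  steps=[
    [0,0,0,0,0,0.6],
    [0,0,0,0,0,1],
    [0,0,0,0,0,1],
    [0,0,0,0,0,1],
    [0,0,0,0,0,1],
    [0,0,0,0,0,1],
    [0,0,0,0,0,1],
    [0,0,0,0,0,1],
    [0,0,0,0,0,1],
    [0,0,0,0,0,1],
    [0,0,0,0,0,1],
    [0,0,0,0,0,1],
  ],
)

```text
time_s: 29.12
position: [0.615, -0.129, 0.1416]
eef_rot: [0.113, 0.994, -0.001, -0.0]
contact_force: [-1.9, -2.7, 2.1]
finger_gap: 0.0175
finger_force: 33.7
```

step_arm(
  steps=[
    [0,0,0,0,0,0.8],
    [0,0,0,0,0,0.7],
    [0,0,0,0,0,0.4],
    [0,0,0,0,0,0.3],
    [0,0,0,0,0,0],
    [0,0,0,0,0,0],
  ],
)

```text
time_s: 29.62
position: [0.615, -0.1294, 0.1416]
eef_rot: [0.02, 1.0, -0.001, -0.0]
contact_force: [-2.5, -4.8, 1.2]
finger_gap: 0.0174
finger_force: 34.0
```

```bash
python3 - <<'E'
from h import *
s=robot.observe();y=R.from_quat(s['eef_rot']).as_matrix()[:,1];print(s['position'],np.degrees(np.arctan2(y[1],y[0])),s['contact_force'],s['torque'])
E
```

```text
[ 0.61502129 -0.12936391  0.14160993] 87.66117853210199 [-2.49828603 -4.76690198  1.1901695 ] [-0.816459    0.26068213 -0.49120427]
```

step_arm(
  steps=[
    [0,0,0,0,0,0.3],
    [0,0,0,0,0,0.3],
    [0,0,0,0,0,0],
    [0,0,0,0,0,0],
  ],
)

```text
time_s: 29.95
position: [0.6147, -0.1294, 0.1417]
eef_rot: [-0.004, 1.0, -0.001, -0.001]
contact_force: [-2.9, -5.0, 3.0]
finger_gap: 0.0177
finger_force: 54.0
```

```bash
python3 - <<'E'
from h import *
s=robot.observe();y=R.from_quat(s['eef_rot']).as_matrix()[:,1];print(s['position'],np.degrees(np.arctan2(y[1],y[0])),s['contact_force'],s['torque'])
E
```

```text
[ 0.61474416 -0.12935382  0.14167544] 90.44602364386795 [-2.88345543 -5.0181528   2.95977881] [-0.86311167  0.58669104 -1.32653418]
```

step_arm(
  steps=[
    [0,0,0,0,0,-0.4],
    [0,0,0,0,0,0],
    [0,0,0,0,0,0],
  ],
)

```text
time_s: 30.2
position: [0.6148, -0.1293, 0.1416]
eef_rot: [0.012, 1.0, -0.001, -0.001]
contact_force: [-2.9, -4.6, 3.1]
finger_gap: 0.0174
finger_force: 40.3
```

step_arm(
  steps=[
    [0,0,0,0,0,0],
    [0,0,0,0,0,0],
    [0,0,0,0,0,0],
    [0,0,0,0,0,0],
    [0,0,0,0,0,0],
    [0,0,0.5,0,0,0],
    [0,0,0.9,0,0,0],
    [0,0,0.9,0,0,0],
    [0,0.5,0.9,0,0,0],
    [0.8,0.8,0.9,0,0,0],
    [0.8,0.8,0,0,0,0],
  ],
  grip=-1,
)

```text
time_s: 31.12
position: [0.6711, -0.0564, 0.3045]
eef_rot: [0.012, 1.0, -0.001, 0.007]
contact_force: [2.1, -0.5, 2.0]
finger_gap: 0.0855
finger_force: 0.0
```

step_arm(
  steps=[
    [0.2,0.8,0,0,0,0],
    [0,0,0,0,0,0],
    [0,0,0,0,0,0],
    [0,0,0,0,0,0],
  ],
)

```text
time_s: 31.45
position: [0.6756, -0.023, 0.2945]
eef_rot: [0.01, 1.0, -0.0, -0.001]
contact_force: [0.3, -0.9, -0.5]
finger_gap: 0.0854
finger_force: 0.0
```

```bash
python3 - <<'E'
from h import *
s=robot.observe();print(s['position'],s['contact_force'])
im=snap('wrist'); cv2.imwrite('pics/w7.png',cv2.resize(im[30:260,20:560],(800,341))[:,:,::-1])
sc=snap('scene','s7.png')
E
```

```text
[ 0.67555936 -0.02304084  0.2945409 ] [ 0.32224607 -0.92508837 -0.51444113]
```

View pics/w7.png

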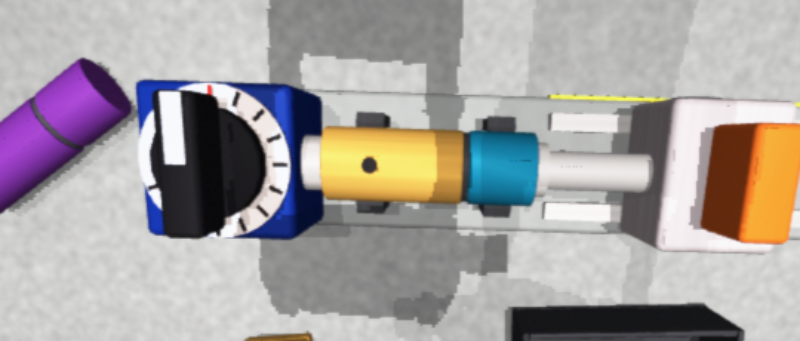

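The mandrel is held between anvil and spindle (visible contact at both ends, x≈322 and x≈540). The dial's white line points to the red mark. I'll check the dial angle numerically.

```bash
python3 - <<'E'
from h import *
I=info('wrist'); c=lambda a:np.array(a)*.675+[20,30]
for p in ([(158,93),(163,165)],[(181,91),(187,164)]):
    w=ray('wrist',c(p),.148,I); d=w[0]-w[1]; print(w[:,:2],np.degrees(np.arctan2(d[1],d[0])))
w=ray('wrist',c([(321,165),(538,168)]),.07,I); print(w,np.linalg.norm(w[0]-w[1]))
E
```

```text
[[ 0.58754711 -0.13339374]
 [ 0.61543418 -0.13526494]] 176.16123970323144
[[ 0.58700382 -0.12414711]
 [ 0.615259   -0.12538694]] 177.48747619566598
[[ 0.61981219 -0.08471444  0.07      ]
 [ 0.62396416  0.03007321  0.07      ]] 0.11486271404964057
```

Angle is 176.8° against 177.2° expected, so the dial is at zero. Handing in.

```bash
python3 -c "
from plant import order
print(order.close_job())"
```

```text
the job is handed in; nothing more can be done
None
```

I handed the job in after about 31.5 s on the robot clock: carriage slid back to its stop, the blue-ended master laid in the V cradle blue end to the carriage, carriage closed up with no visible gap at either end, and the dial turned to its zero stop last (within about 1° in the final picture). I regrasped the master once in its rack bay before lifting it, and I did not check the other bench items again at the end.

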